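Cap the yellow tip box and shut its drawer

ROBOT

A 7-joint arm with a two-finger parallel gripper is mounted at the origin on the work surface. World frame = base frame: x ahead of the robot, y to its left, z up, the work surface at z = 0. Lengths are in m, angles in rad, forces in N, time in s.
With the tool pointing down it reaches from about 0.425 to 1.025 m from the base axis. Payload 9.4 kg.
Tool frame: the origin (TCP) lies between the finger pads; the fingertips stand 22 mm ahead of it and the grasp point (between the pads) lies 3 mm ahead of it; z points along the fingers, y is the line along which they close (so a half turn about z gives the same grasp; the last joint's range is limited). The gripper opens to 93 mm and grips with 3 to 60 N. Pads are 15 mm wide; open, the fingers measure 128 mm over their backs; the gripper's body (75 mm by 188 mm) begins 65 mm behind the grasp point.
Start: joints at [-1.3, 0.599, -0.003, 1.599, 0.002, 0.943, -0.08], TCP at [0.247, 0.682, 0.209] pointing down, gripper open.
Joint ranges: [-2.57, 2.57], [-0.35, 1.97], [-1.29, 1.29], [0.11, 2.56], [-1.05, 4.19], [0.11, 1.86], [-2.63, 2.63]. Speed limits (rad/s): [2.22, 2.22, 3.01, 3.01, 3.14, 3.14, 3.14].

INTERFACE

Orientations are given as a unit quaternion [w, x, y, z].
In Python, from rig import robot gives the robot as it stands.
- The arm moves only by the tool play_rows, never from a script. Its argument "series" is a list of rows, each an object of numbers: "tx", "ty", "tz": the shift along the tool's x, y, z in mm; "rx", "ry", "rz": the turn, a rotation vector about the tool's x, y, z in rad; "gripper": the opening, from -1 (shut) to 1 (fully open). In form: [{"tx": .., "ty": .., "tz": .., "rx": .., "ry": .., "rz": .., "gripper": ..}, ...]. A call has 1 to 10 rows; each row shifts and turns the commanded pose from where the row before left it, along the tool's axes as they then stand; what a row does not reach is not made up. A row lasts 1/10 s, in which the tool goes at most 50 mm and 8.59 degrees, less where a joint would pass 70% of its speed; a pose out of reach is approached as far as the arm can. A call with a gripper value outside its range is refused whole. The fingers move at their own pace and stop on an object; "grip_force" is the grip in N (left out, the last holds). Time passes only in rows, so rows that do not move let the fingers close. It gives the time, the measured TCP pose, the force, the opening and the grip force at its end, in the units of the state.
- robot.observe(): the state, without advancing time (a new reading comes with each control period).
- robot.grab_frame(name): name is "scene" or "top"; returns the picture (420x560x3 uint8, red, green, blue); there is no depth.
- robot.get_calibration(name): a dict with "K" (3x3 intrinsics, pixels), "k1" (the pictures are not rectified: a ray, as slopes to the right and down, at radius r is drawn at 1 + k1 r^2 times it, then the intrinsics apply), "view" (4x4, takes a point from world to camera coordinates). Camera axes: x right, y up, looking along -z (the intrinsics and any distortion apply to the point x, -y, -z); pixel columns grow to the right and rows downward; lengths in m; the calibration is good to about 2 mm. A picture is of the moment at which its call begins. get_calibration takes no time and is no camera call.
- robot.close_job(): hands the job in; it is judged then, once.
The state is a dict: "time": time; "qpos": joint angles; "joint_vel": joint speeds; "joint_efforts": joint torques, N m; "position": TCP position; "ee_rot": TCP orientation; "ft_force": force on the tool from outside, world axes, zero at the start; "ft_torque": the same for the moment, N m; "width": finger opening in m; "grasp_force": force on a finger pad.
Only numpy, scipy, OpenCV 4.12 (cv2) and the standard library are available. Lean on these libraries where they do the work, as an engineer would, in place of code of your own. Each camera call takes 0.05 s, during which the arm holds its last target. There are 200 camera calls.

TASK

The yellow pipette-tip box in the open drawer has been loaded. Put the lid with the yellow grip on it, square and fully seated, then push the drawer fully shut with the lid still in place. Leave the lid with the pink grip where it lies.

Things in the scene. Friction and masses are not known exactly. Their poses are not given: they have to be found in the camera images.
- yellow_lid: Loose white lid, yellow grip bar and edge bands, 70 g, right way up on the bench, left or right. Plate 96 (x) by 134 (y) by 5 mm; centred step below it 54 by 92 by 6 mm; centred bar on top 60 long (x), 18 wide (y), 26 high. Origin: centre of the step's underside, on the bench; z up: plate from 6 to 11 mm, bar from 11 to 37 mm above it. Grip the bar from above across its 18 mm (along y).
- pink_lid: The same lid with a pink grip bar and bands, lying on the other side of the bench. It belongs to the open pink tip box at the back of the bench and stays where it is. Origin and axes as for the yellow one.
- box_rim (a point): Centre of the yellow tip box's open mouth, 67 mm above the bench. Box 80 (x) by 118 mm (y), mouth 74 by 112, tips end 12 mm below the rim; fixed in the drawer. Axes: z up, x the way the drawer shuts (away from the robot), y across. Seated, the lid's plate rests on the rim, its step in the mouth with 10 mm of play all round, long sides matching, either way round; lid origin 6 mm below this point.
- drawer (a joint): How far the white drawer is out of the blue unit, m: 0 shut, at a stop; 0.135 to 0.175 at the start; 2.5 N friction, stays put. Front panel 190 mm wide, top 108 mm above the bench, outer face 76 mm to -x of box_rim; solid pull bar on it, 110 mm wide, 82 to 102 mm above the bench, flat outer face 91.5 mm to -x of box_rim: push it to +x. Unit 128 mm high, its opening 120 mm; drawer sides 48 mm.
Mind the look-alikes: they are no part of the job. What is shaped like the yellow_lid but blue is not meant.

How it is judged:
By the outcome, as a careful person would: the job done as asked, in the order asked, and still so for the second after the job is handed in, with the robot touching nothing.
It also fails if it takes over 53 s, if anything falls off the work surface, if the arm or the gripper's body presses on something with over 40 N, if the wrist force passes 120 N, or if a joint passes its speed limit or range.

## Working session

There is one attempt and no reset: what is moved stays moved. The work goes in short steps, Python scripts to look and compute and a tool call to move; the robot and the scene stay as the last step left them, time stands still between calls to the robot, and variables do not carry over. Pictures are saved under pics/ and viewed, at most 10 in all, crops included, and the job is handed in when it is done.

Besides the shell and the picture viewer there is one more tool, called after "Emit:" in YAML: its name, and indented under it one key for each argument. play_rows: Moves the arm, as the interface text tells. Its arguments: {"type":"object","properties":{"series":{"type":"array"},"grip_force":{"type":"number"}},"required":["series"]}

```bash
mkdir -p pics
cat > h.py <<'E'
import numpy as np, cv2
from rig import robot
def save(n,f): 
    im=robot.grab_frame(n); cv2.imwrite(f'pics/{f}.png',im[:,:,::-1]); return im
def cast(n,u,v,z):
    c=robot.get_calibration(n); K=np.array(c["K"]); V=np.array(c["view"])
    p=cv2.undistortPoints(np.array([[[u,v]]],float),K,np.array([c["k1"],0,0,0],float))[0,0]
    d=V[:3,:3].T@np.array([p[0],-p[1],-1]); o=-V[:3,:3].T@V[:3,3]
    return o+d*(z-o[2])/d[2]
def proj(n,P):
    c=robot.get_calibration(n); K=np.array(c["K"]); V=np.array(c["view"])
    q=V[:3,:3]@np.array(P)+V[:3,3]; x,y=q[0]/-q[2],-q[1]/-q[2]; s=1+c["k1"]*(x*x+y*y)
    return K[0,0]*x*s+K[0,2],K[1,1]*y*s+K[1,2]
E
python3 - <<'E'
from h import *
a=save('top','top0'); b=save('scene','scene0')
for n in('top','scene'):
    c=robot.get_calibration(n);V=np.array(c['view']);print(n,c['k1'],-V[:3,:3].T@V[:3,3],np.array(c['K'])[0])
print(robot.observe())
E
```

```text
top -0.006738830534521858 [0.28892034 0.10418974 1.45944792] [502.9459842    0.         282.41428722]
scene -0.028573117282803394 [0.89082916 0.61682445 1.0306987 ] [392.19947885   0.         276.89740239]
{'time': 0.1, 'qpos': array([-1.29969611,  0.60004823, -0.00255076,  1.60001549,  0.00177204,
        0.94291136, -0.07978827]), 'joint_vel': array([ 2.29532925e-04,  4.53123967e-04, -7.47675966e-05, -2.96229577e-03,
        5.37792636e-04, -9.11664487e-04, -1.80659604e-03]), 'joint_efforts': array([ 5.95771096e-03, -7.66550231e+01,  1.50264781e+00, -2.52938086e+01,
       -5.22311870e-02,  1.36017753e-02,  5.34908327e-05]), 'position': array([0.24695516, 0.68118015, 0.20855626]), 'ee_rot': array([-6.86827430e-05,  1.72995426e-01,  9.84922386e-01, -6.86661090e-04]), 'ft_force': array([ 0.59745943, -0.53252308,  0.39448093]), 'ft_torque': array([ 0.03204933, -0.01255001, -0.00367708]), 'grasp_force': 0.0, 'width': 0.09292225422276636}
```

View pics/top0.png

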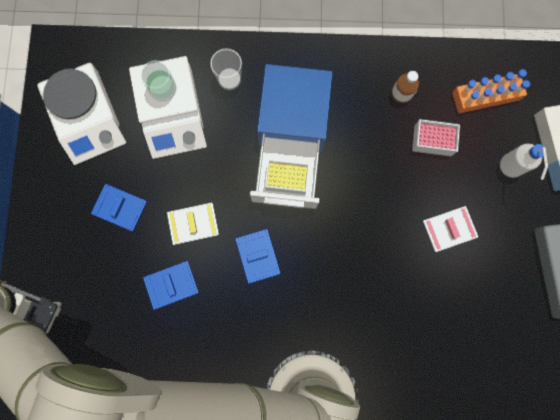

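View pics/scene0.png

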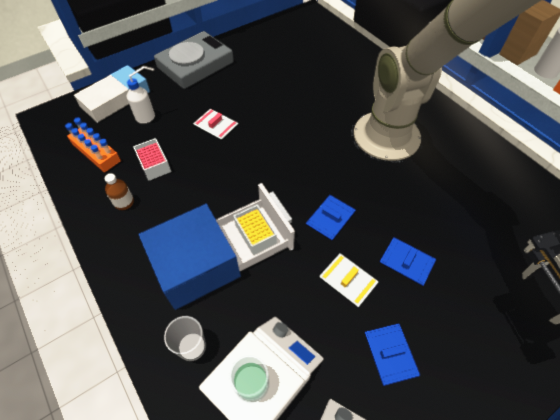

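Candidates in the top view are the white lid with yellow grip (192,224), the pink-grip lid (450,229), and blue lids at (119,207), (171,285) and (258,256). I choose (192,224), to the left of the drawer. The box is at (288,176) and the drawer's pull bar at about (284,203).

Run:
```python
from h import *
a=cv2.imread('pics/top0.png'); s=cv2.imread('pics/scene0.png')
c=np.vstack([cv2.resize(a[130:260,150:350],None,fx=4,fy=4,interpolation=cv2.INTER_CUBIC)])
cv2.imwrite('pics/crop.png',c)
for n,im,z in(('top',a,.03),('scene',s,.03)):
    h=cv2.cvtColor(im,cv2.COLOR_BGR2HSV); m=cv2.inRange(h,(20,110,110),(35,255,255))
    if n=='top': mm=cv2.morphologyEx(m,cv2.MORPH_CLOSE,np.ones((5,5)))
    else: mm=cv2.morphologyEx(m,cv2.MORPH_CLOSE,np.ones((5,5)))
    for k in cv2.findContours(mm,0,2)[0]:
        if cv2.contourArea(k)<15: continue
        r=cv2.minAreaRect(k); print(n,r,[cast(n,*r[0],zz).round(4)[:2] for zz in(.011,.037,.055)])
# lid outline (white or yellow) in top
h=cv2.cvtColor(a,cv2.COLOR_BGR2HSV); m=cv2.inRange(h,(0,0,110),(36,255,255))
m[:, :150]=0;m[:,236:]=0;m[:190]=0;m[260:]=0
m=cv2.morphologyEx(m,cv2.MORPH_CLOSE,np.ones((5,5)))
k=max(cv2.findContours(m,0,2)[0],key=cv2.contourArea)
B=cv2.boxPoints(cv2.minAreaRect(k)); P=np.array([cast('top',*p,.011)[:2] for p in B]); print(P.round(4),P.mean(0))
for i in range(4): d=P[(i+1)%4]-P[i]; print(np.linalg.norm(d),np.degrees(np.arctan2(d[1],d[0])))
```

```text
top ((173.5, 227.0), (26.83281898498535, 2.593839168548584), 79.69515228271484) [array([0.4634, 0.4084]), array([0.4603, 0.4029]), array([0.4581, 0.3992])]
top ((191.3622589111328, 222.4320831298828), (19.780303955078125, 5.467226505279541), 79.3803482055664) [array([0.4783, 0.3576]), array([0.4749, 0.353 ]), array([0.4725, 0.3499])]
top ((210.9038543701172, 219.0192413330078), (26.671794891357422, 2.1572773456573486), 78.69007110595703) [array([0.4899, 0.3015]), array([0.4863, 0.298 ]), array([0.4838, 0.2955])]
top ((286.6341552734375, 175.29269409179688), (37.10499954223633, 22.0863094329834), 6.340190887451172) [array([0.6267, 0.0851]), array([0.6206, 0.0854]), array([0.6164, 0.0857])]
scene ((364.5732116699219, 290.6585388183594), (3.904344320297241, 28.42362403869629), 38.65980529785156) [array([0.4662, 0.41  ]), array([0.477 , 0.4153]), array([0.4845, 0.4189])]
scene ((349.194091796875, 276.5235595703125), (7.050240516662598, 22.018442153930664), 40.60129928588867) [array([0.474 , 0.3536]), array([0.4846, 0.3603]), array([0.492, 0.365])]
scene ((332.71722412109375, 266.6930847167969), (3.487910270690918, 26.989782333374023), 41.6335334777832) [array([0.4932, 0.3037]), array([0.5033, 0.3117]), array([0.5104, 0.3172])]
scene ((254.63235473632812, 225.7205810546875), (32.07023620605469, 23.66680335998535), 59.03623962402344) [array([0.6035, 0.0625]), array([0.6108, 0.0766]), array([0.6159, 0.0864])]
[[0.5084 0.3773]
 [0.5138 0.3547]
 [0.4484 0.3379]
 [0.4431 0.3604]] [0.47842872 0.35754569]
0.02324536777167842 -76.77761212849528
0.06749524278546461 -165.61236217244803
0.02307242110311286 103.11087670791575
0.06745408972015604 14.535321984734473
```

View pics/crop.png

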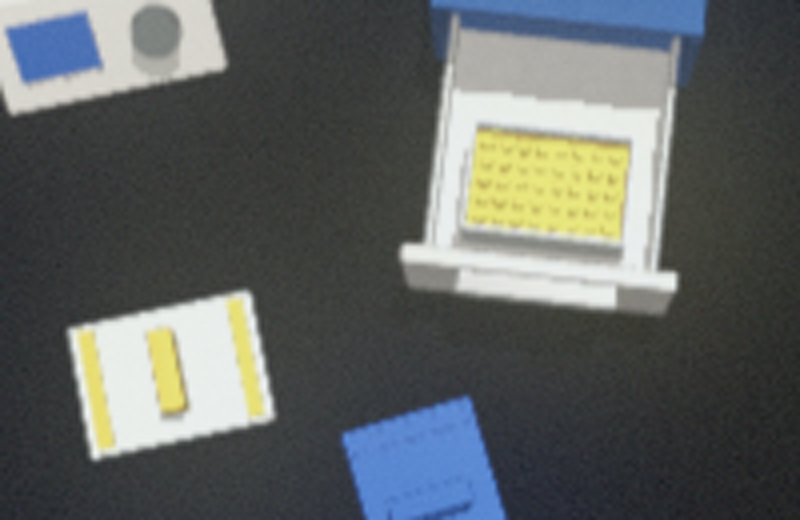

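The crop confirms a white plate with yellow bands and grip, at about (0.478, 0.356) with yaw about 14°. The yellow tip box is in the drawer. I'll move above the lid.

Emit:
play_rows:
  series:
    - {"tx": -33, "ty": -23, "gripper": 1}
    - {"tx": -33, "ty": -23, "gripper": 1}
    - {"tx": -33, "ty": -23, "gripper": 1}
    - {"tx": -33, "ty": -23, "gripper": 1}
    - {"tx": -33, "ty": -23, "gripper": 1}
    - {"tx": -33, "ty": -23, "gripper": 1}
    - {"tx": -33, "ty": -23, "gripper": 1}
    - {"tx": -33, "ty": -23, "gripper": 1}
    - {"tx": -33, "ty": -23, "gripper": 1}
    - {"tx": -30, "ty": -21, "gripper": 1}

```text
invalid input at $.series[0]: expected keys tx, ty, tz, rx, ry, rz, gripper
```

Emit:
play_rows:
  series:
    - {"rz": -0.14, "tz": 20, "gripper": 1}
    - {"rz": -0.14, "tz": 20, "gripper": 1}
    - {"rz": -0.14, "tz": 20, "gripper": 1}
    - {"rz": -0.14, "gripper": 1}
    - {"rz": -0.032, "gripper": 0.2}
    - {"gripper": 0.2}
    - {"gripper": 0.2}

```text
invalid input at $.series[0]: expected keys tx, ty, tz, rx, ry, rz, gripper
```

```bash
cat > st.py <<'E'
from h import *
from scipy.spatial.transform import Rotation as R
def tool():
    o=robot.observe(); q=o['ee_rot']; r=R.from_quat(np.r_[q[1:],q[0]]).as_matrix(); return np.array(o['position']),r,o
def rel(target,ydeg=None):
    p,r,o=tool(); d=r.T@(np.array(target)-p)*1000
    a=np.degrees(np.arctan2(r[1,1],r[0,1])); print('pos',p.round(4),'yaxis deg',a.round(2),'tilt',r[:,2].round(3),'w',o['width'],'gf',o['grasp_force'],'F',np.round(o['ft_force'],1),'t',o['time'])
    print('shift mm tool',d.round(1)); 
    if ydeg is not None: e=(ydeg-a+90)%180-90; print('rz',-np.radians(e).round(3))
E
python3 - <<'E'
from st import *
rel([.4775,.3555,.036],104)
for n in('top','scene'):
    im=save(n,n+'1'); h=cv2.cvtColor(im,cv2.COLOR_RGB2HSV); m=cv2.inRange(h,(20,110,110),(35,255,255))
    m=cv2.morphologyEx(m,cv2.MORPH_CLOSE,np.ones((5,5)))
    k=[k for k in cv2.findContours(m,0,2)[0] if cv2.contourArea(k)>400][0]
    B=cv2.boxPoints(cv2.minAreaRect(k)); P=np.array([cast(n,*p,.055)[:2] for p in B]); print(n,P.mean(0).round(4))
    for i in range(4): d=P[(i+1)%4]-P[i]; print(np.linalg.norm(d).round(4),np.degrees(np.arctan2(d[1],d[0])).round(1))
# front panel top edge and unit front edge from crop coords
cr=lambda x,y,z:cast('top',150+x/4,130+y/4,z)[:2]
for A,Bb,z in(((402,247),(677,275),.108),((456,270),(616,287),.102),((432,5),(705,32),.128)):
    p,q=cr(*A,z),cr(*Bb,z);d=p-q;print(p.round(4),q.round(4),np.linalg.norm(d).round(4),np.degrees(np.arctan2(d[1],d[0])).round(1))
E
```

```text
pos [0.247  0.6812 0.2086] yaxis deg 70.08 tilt [-0.    -0.001 -1.   ] w 0.09292225422276636 gf 0.0 F [ 0.6 -0.5  0.4] t 0.1
shift mm tool [-327.7 -227.4  172.9]
rz -0.592
top [0.6167 0.0858]
0.0645 -4.3
0.1069 -94.8
0.0645 175.0
0.1061 85.2
scene [0.6155 0.0852]
0.0728 -177.9
0.1081 83.4
0.0694 0.5
0.1056 -94.8
[0.5549 0.184 ] [ 0.541  -0.0045] 0.1891 85.8
[0.5411 0.1468] [0.5325 0.0367] 0.1104 85.5
[0.7213 0.1688] [ 0.7079 -0.0196] 0.1888 85.9
```

Emit:
play_rows:
  series:
    - {"tx": -33, "ty": -23, "tz": 0, "rx": 0, "ry": 0, "rz": 0, "gripper": 1}
    - {"tx": -33, "ty": -23, "tz": 0, "rx": 0, "ry": 0, "rz": 0, "gripper": 1}
    - {"tx": -33, "ty": -23, "tz": 0, "rx": 0, "ry": 0, "rz": 0, "gripper": 1}
    - {"tx": -33, "ty": -23, "tz": 0, "rx": 0, "ry": 0, "rz": 0, "gripper": 1}
    - {"tx": -33, "ty": -23, "tz": 0, "rx": 0, "ry": 0, "rz": 0, "gripper": 1}
    - {"tx": -33, "ty": -23, "tz": 0, "rx": 0, "ry": 0, "rz": 0, "gripper": 1}
    - {"tx": -33, "ty": -23, "tz": 0, "rx": 0, "ry": 0, "rz": 0, "gripper": 1}
    - {"tx": -33, "ty": -23, "tz": 0, "rx": 0, "ry": 0, "rz": 0, "gripper": 1}
    - {"tx": -33, "ty": -23, "tz": 0, "rx": 0, "ry": 0, "rz": 0, "gripper": 1}
    - {"tx": -30, "ty": -21, "tz": 0, "rx": 0, "ry": 0, "rz": 0, "gripper": 1}

```text
time: 1.2
position: [0.4778, 0.3539, 0.2094]
ee_rot: [0.0, 0.173, 0.985, -0.0]
ft_force: [0.8, 0.5, -0.3]
width: 0.093
grasp_force: 0.0
```

Emit:
play_rows:
  series:
    - {"tx": 0, "ty": 0, "tz": 20, "rx": 0, "ry": 0, "rz": -0.12, "gripper": 0.2}
    - {"tx": 0, "ty": 0, "tz": 20, "rx": 0, "ry": 0, "rz": -0.12, "gripper": 0.2}
    - {"tx": 0, "ty": 0, "tz": 20, "rx": 0, "ry": 0, "rz": -0.12, "gripper": 0.2}
    - {"tx": 0, "ty": 0, "tz": 20, "rx": 0, "ry": 0, "rz": -0.12, "gripper": 0.2}
    - {"tx": 0, "ty": 0, "tz": 10, "rx": 0, "ry": 0, "rz": -0.112, "gripper": 0.2}
    - {"tx": 0, "ty": 0, "tz": 0, "rx": 0, "ry": 0, "rz": 0, "gripper": 0.2}
    - {"tx": 0, "ty": 0, "tz": 0, "rx": 0, "ry": 0, "rz": 0, "gripper": 0.2}

```text
time: 1.9
position: [0.477, 0.3557, 0.1194]
ee_rot: [-0.0, -0.12, 0.993, -0.0]
ft_force: [-0.3, -0.5, 0.2]
width: 0.0557
grasp_force: 0.0
```

Run:
```python
from st import *
rel([.4775,.3555,.036],104)
t=save('top','top2');s=save('scene','scene2')
c=lambda im,u,v:cv2.resize(im[v-60:v+60,u-65:u+65],None,fx=3,fy=3,interpolation=cv2.INTER_CUBIC)
cv2.imwrite('pics/c2.png',np.hstack([c(t,192,224),c(s,349,276)])[:,:,::-1])
```

```text
pos [0.477  0.3557 0.1194] yaxis deg 103.79 tilt [-0. -0. -1.] w 0.05567485238276805 gf 0.0 F [-0.3 -0.5  0.2] t 1.9
shift mm tool [-0.5 -0.4 83.4]
rz -0.004
```

View pics/c2.png

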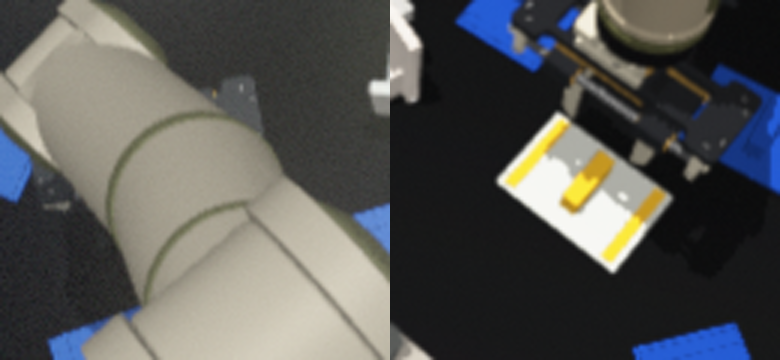

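The gripper hovers above the lid, with the fingers aligned along its long axis either side of the bar (crop right half, bar at about 587,182). I'll descend and grip.

Emit:
play_rows:
  series:
    - {"tx": 0, "ty": 0, "tz": 25, "rx": 0, "ry": 0, "rz": -0.003, "gripper": 0.2}
    - {"tx": 0, "ty": 0, "tz": 25, "rx": 0, "ry": 0, "rz": 0, "gripper": 0.2}
    - {"tx": 0, "ty": 0, "tz": 20, "rx": 0, "ry": 0, "rz": 0, "gripper": 0.2}
    - {"tx": 0, "ty": 0, "tz": 13, "rx": 0, "ry": 0, "rz": 0, "gripper": 0.2}
    - {"tx": 0, "ty": 0, "tz": 0, "rx": 0, "ry": 0, "rz": 0, "gripper": 0.2}
    - {"tx": 0, "ty": 0, "tz": 0, "rx": 0, "ry": 0, "rz": 0, "gripper": -1}
    - {"tx": 0, "ty": 0, "tz": 0, "rx": 0, "ry": 0, "rz": 0, "gripper": -1}
    - {"tx": 0, "ty": 0, "tz": 0, "rx": 0, "ry": 0, "rz": 0, "gripper": -1}
    - {"tx": 0, "ty": 0, "tz": 0, "rx": 0, "ry": 0, "rz": 0, "gripper": -1}
    - {"tx": 0, "ty": 0, "tz": 0, "rx": 0, "ry": 0, "rz": 0, "gripper": -1}
  grip_force: 30

```text
time: 3.0
position: [0.477, 0.3559, 0.0368]
ee_rot: [0.0, -0.123, 0.992, 0.0]
ft_force: [0.1, 0.7, 0.9]
width: 0.0201
grasp_force: 0.0
```

Emit:
play_rows:
  series:
    - {"tx": 0, "ty": 0, "tz": 0, "rx": 0, "ry": 0, "rz": 0, "gripper": -1}
    - {"tx": 0, "ty": 0, "tz": -15, "rx": 0, "ry": 0, "rz": 0, "gripper": -1}
    - {"tx": 0, "ty": 0, "tz": -30, "rx": 0, "ry": 0, "rz": 0, "gripper": -1}
    - {"tx": 0, "ty": 0, "tz": -35, "rx": 0, "ry": 0, "rz": 0, "gripper": -1}
    - {"tx": 0, "ty": 0, "tz": -35, "rx": 0, "ry": 0, "rz": 0, "gripper": -1}
    - {"tx": 0, "ty": 0, "tz": -25, "rx": 0, "ry": 0, "rz": 0, "gripper": -1}
    - {"tx": 0, "ty": 0, "tz": 0, "rx": 0, "ry": 0, "rz": 0, "gripper": -1}
    - {"tx": 0, "ty": 0, "tz": 0, "rx": 0, "ry": 0, "rz": 0, "gripper": -1}

```text
time: 3.8
position: [0.477, 0.3558, 0.1775]
ee_rot: [0.001, -0.123, 0.992, 0.0]
ft_force: [0.4, 0.1, -0.5]
width: 0.0005
grasp_force: 0.0
```

Run:
```python
from st import *
rel([.616,.0855,.176],85.5)
s=save('scene','scene3')
c=proj('scene',[.477,.3557,.15]);u,v=map(int,c)
cv2.imwrite('pics/c3.png',cv2.resize(s[max(v-80,0):v+80,u-100:u+100],None,fx=3,fy=3,interpolation=cv2.INTER_CUBIC)[:,:,::-1])
```

```text
pos [0.477  0.3558 0.1775] yaxis deg 104.15 tilt [ 0.001  0.001 -1.   ] w 0.00048397372512718465 gf 0.0 F [ 0.4  0.1 -0.5] t 3.8
shift mm tool [ -68.7 -296.1    1.4]
rz 0.326
```

View pics/c3.png

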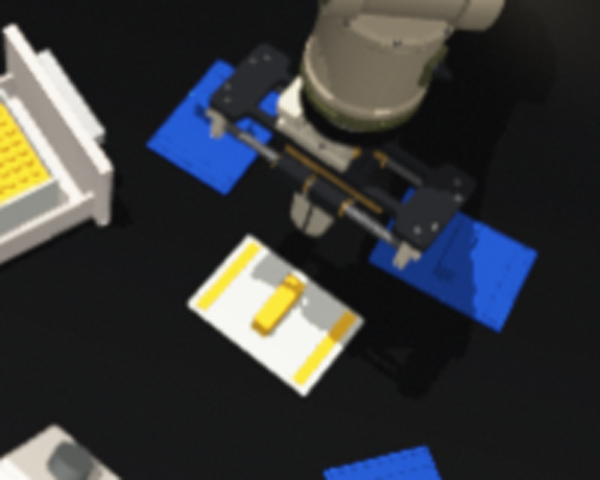

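The fingers were still closing when the lift began, so the lid (crop about 277,305) stayed on the bench. I'll remeasure the lid and retry with a longer wait.

Run:
```python
from st import *
def bands(f):
    im=cv2.imread(f'pics/{f}.png'); h=cv2.cvtColor(im,cv2.COLOR_BGR2HSV); m=cv2.inRange(h,(20,110,90),(35,255,255))
    m=cv2.morphologyEx(m,cv2.MORPH_CLOSE,np.ones((5,5)))
    for k in cv2.findContours(m,0,2)[0]:
        r=cv2.minAreaRect(k)
        if cv2.contourArea(k)>15: print(f,np.round(r[0],1),np.round(r[1],1),round(r[2],1),[cast('scene',*r[0],z)[:2].round(4) for z in (.011,.03)])
bands('scene0');bands('scene2');bands('scene3')
```

```text
scene0 [364.6 290.7] [ 3.9 28.4] 38.7 [array([0.4662, 0.41  ]), array([0.4741, 0.4138])]
scene0 [349.2 276.5] [ 7.1 22. ] 40.6 [array([0.474 , 0.3536]), array([0.4818, 0.3585])]
scene0 [332.7 266.7] [ 3.5 27. ] 41.6 [array([0.4932, 0.3037]), array([0.5006, 0.3095])]
scene0 [254.6 225.7] [32.1 23.7] 59.0 [array([0.6035, 0.0625]), array([0.6089, 0.0728])]
scene2 [364.8 290.3] [ 4.4 29.2] 39.5 [array([0.4651, 0.4096]), array([0.473 , 0.4135])]
scene2 [349.  276.3] [ 7.6 22.1] 40.6 [array([0.474 , 0.3528]), array([0.4817, 0.3577])]
scene2 [333.  266.6] [ 3.7 27.6] 41.6 [array([0.4923, 0.3038]), array([0.4997, 0.3096])]
scene2 [254.6 225.7] [32.1 23.7] 59.0 [array([0.6035, 0.0625]), array([0.6089, 0.0728])]
scene3 [364.8 290.3] [ 4.4 29.2] 39.5 [array([0.4651, 0.4096]), array([0.473 , 0.4135])]
scene3 [349.3 276.5] [ 7.5 22. ] 37.9 [array([0.4737, 0.3538]), array([0.4815, 0.3587])]
scene3 [332.7 266.7] [ 3.5 27. ] 41.6 [array([0.4932, 0.3037]), array([0.5006, 0.3095])]
scene3 [254.6 225.7] [32.1 23.7] 59.0 [array([0.6035, 0.0625]), array([0.6089, 0.0728])]
```

Emit:
play_rows:
  series:
    - {"tx": 0, "ty": 0, "tz": 30, "rx": 0, "ry": 0, "rz": 0, "gripper": 0}
    - {"tx": 0, "ty": 0, "tz": 20, "rx": 0, "ry": 0, "rz": 0, "gripper": 0}
    - {"tx": 0, "ty": 0, "tz": 20, "rx": 0, "ry": 0, "rz": 0, "gripper": 0}
    - {"tx": 0, "ty": 0, "tz": 10, "rx": 0, "ry": 0, "rz": 0, "gripper": 0}
    - {"tx": 0, "ty": 0, "tz": 0, "rx": 0, "ry": 0, "rz": 0, "gripper": 0}
    - {"tx": 0, "ty": 0, "tz": 0, "rx": 0, "ry": 0, "rz": 0, "gripper": 0}
    - {"tx": 0, "ty": 0, "tz": 0, "rx": 0, "ry": 0, "rz": 0, "gripper": 0}
    - {"tx": 0, "ty": 0, "tz": 0, "rx": 0, "ry": 0, "rz": 0, "gripper": 0}

```text
time: 4.65
position: [0.4772, 0.3561, 0.0972]
ee_rot: [0.001, -0.123, 0.992, 0.0]
ft_force: [-0.6, -0.1, -0.2]
width: 0.0459
grasp_force: 0.0
```

Emit:
play_rows:
  series:
    - {"tx": 0, "ty": 0, "tz": 25, "rx": 0, "ry": 0, "rz": 0, "gripper": 0}
    - {"tx": 0, "ty": 0, "tz": 25, "rx": 0, "ry": 0, "rz": 0, "gripper": 0}
    - {"tx": 0, "ty": 0, "tz": 11, "rx": 0, "ry": 0, "rz": 0, "gripper": 0}
    - {"tx": 0, "ty": 0, "tz": 0, "rx": 0, "ry": 0, "rz": 0, "gripper": 0}

```text
time: 5.05
position: [0.4763, 0.3554, 0.0345]
ee_rot: [-0.001, -0.123, 0.992, -0.001]
ft_force: [0.3, -0.8, -0.1]
width: 0.0467
grasp_force: 0.0
```

Emit:
play_rows:
  series:
    - {"tx": 0, "ty": 0, "tz": 0, "rx": 0, "ry": 0, "rz": 0, "gripper": -1}
    - {"tx": 0, "ty": 0, "tz": 0, "rx": 0, "ry": 0, "rz": 0, "gripper": -1}
    - {"tx": 0, "ty": 0, "tz": 0, "rx": 0, "ry": 0, "rz": 0, "gripper": -1}
    - {"tx": 0, "ty": 0, "tz": 0, "rx": 0, "ry": 0, "rz": 0, "gripper": -1}
    - {"tx": 0, "ty": 0, "tz": 0, "rx": 0, "ry": 0, "rz": 0, "gripper": -1}
    - {"tx": 0, "ty": 0, "tz": 0, "rx": 0, "ry": 0, "rz": 0, "gripper": -1}
    - {"tx": 0, "ty": 0, "tz": 0, "rx": 0, "ry": 0, "rz": 0, "gripper": -1}
    - {"tx": 0, "ty": 0, "tz": 0, "rx": 0, "ry": 0, "rz": 0, "gripper": -1}
    - {"tx": 0, "ty": 0, "tz": 0, "rx": 0, "ry": 0, "rz": 0, "gripper": -1}
    - {"tx": 0, "ty": 0, "tz": 0, "rx": 0, "ry": 0, "rz": 0, "gripper": -1}
  grip_force: 30

```text
time: 6.05
position: [0.4768, 0.3558, 0.0353]
ee_rot: [-0.0, -0.123, 0.992, -0.0]
ft_force: [0.3, -0.1, -0.1]
width: 0.0004
grasp_force: 0.0
```

The gripper shut completely at the bar's supposed position, so I'll look again.

Run:
```python
from st import *
rel([.4775,.3555,.036],104)
s=save('scene','scene4')
p,r,o=tool()
print('tip proj',proj('scene',p+r[:,2]*.022),'p',p); print(o['qpos'])
c=proj('scene',p);u,v=map(int,c)
print(u-65,v-50)
cv2.imwrite('pics/c4.png',cv2.resize(s[v-50:v+50,u-65:u+65],None,fx=6,fy=6,interpolation=cv2.INTER_CUBIC)[:,:,::-1])
```

```text
pos [0.4768 0.3558 0.0353] yaxis deg 104.17 tilt [-0. -0. -1.] w 0.00036890388944818694 gf 0.0 F [ 0.3 -0.1 -0.1] t 6.05
shift mm tool [-0.6 -0.4 -0.7]
rz 0.003
tip proj (np.float64(349.0413728854213), np.float64(277.3054572463104)) p [0.47681267 0.35577481 0.03530314]
[-0.65211893  0.68346906 -0.12570766  2.02370713  0.18512103  0.4450056
  0.90081306]
285 224
```

View pics/c4.png

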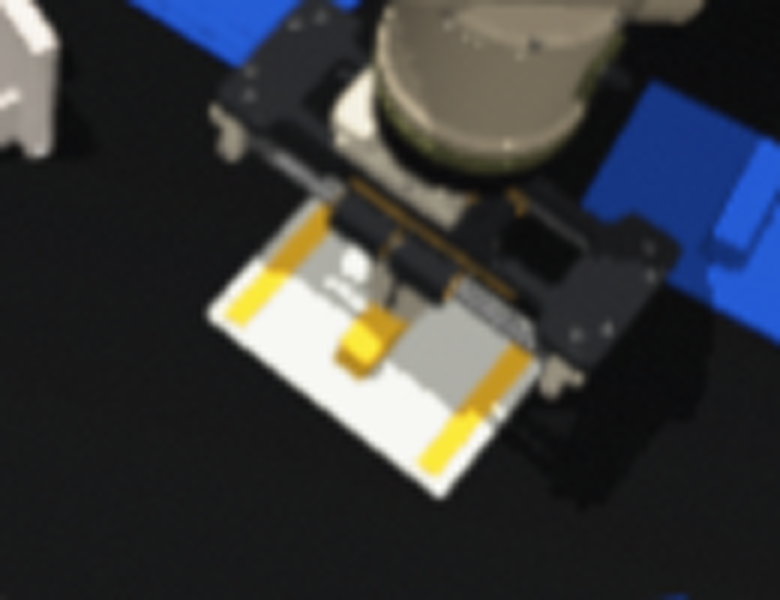

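Run:
```python
from st import *
s=cv2.imread('pics/scene4.png')
c=s[255:295,325:375]; c=cv2.resize(c,None,fx=14,fy=14,interpolation=cv2.INTER_NEAREST)
cv2.imwrite('pics/c5.png',np.clip((c/255.)**.6*255,0,255).astype('uint8'))
```

```text
(no output)
```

View pics/c5.png

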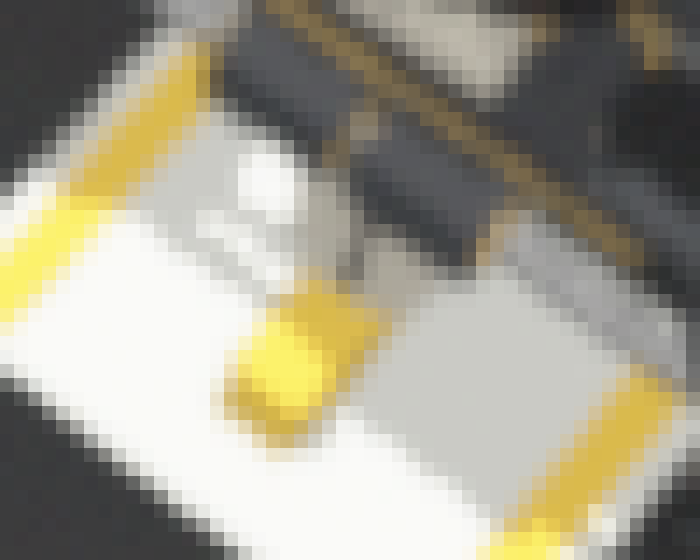

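Run:
```python
from st import *
c=proj('scene',[.477,.3557,.15]);u,v=map(int,c); o=np.array([u-100,max(v-80,0)]); print(c)
print('tip seen scene3',o+np.array([312,236])/3)
for z in (.12,.14,.1555,.17,.18,.2): print(z,np.round(proj('scene',[.477,.3558,z]),1))
print('scene4 tip seen',325+360/14,255+285/14)
for z in (.013,.024,.037,.045,.055): print(z,np.round(proj('scene',[.477,.3558,z]),1))
print('bar top ends',[np.round(proj('scene',[.477+s*.03*.97,.3558+s*.03*.242,.037]),1) for s in(-1,1)])
```

```text
(np.float64(357.04808612535896), np.float64(255.00527778492307))
tip seen scene3 [361.         253.66666667]
0.12 [355.1 260.4]
0.14 [356.4 256.8]
0.1555 [357.4 254. ]
0.17 [358.4 251.3]
0.18 [359.1 249.4]
0.2 [360.5 245.5]
scene4 tip seen 350.7142857142857 275.35714285714283
0.013 [349.  277.4]
0.024 [349.6 275.8]
0.037 [350.3 273.8]
0.045 [350.7 272.6]
0.055 [351.3 271.1]
bar top ends [array([356.6, 266.4]), array([343.8, 281.4])]
```

Emit:
play_rows:
  series:
    - {"tx": 0, "ty": 0, "tz": 0, "rx": 0, "ry": 0, "rz": 0, "gripper": 0}
    - {"tx": 0, "ty": 0, "tz": 0, "rx": 0, "ry": 0, "rz": 0, "gripper": 0}
    - {"tx": 0, "ty": 0, "tz": 0, "rx": 0, "ry": 0, "rz": 0, "gripper": 0}
    - {"tx": 0, "ty": 0, "tz": 0, "rx": 0, "ry": 0, "rz": 0, "gripper": 0}
    - {"tx": 0, "ty": 0, "tz": 0, "rx": 0, "ry": 0, "rz": 0, "gripper": 0}
    - {"tx": 0, "ty": 0, "tz": 0, "rx": 0, "ry": 0, "rz": 0, "gripper": 0}
    - {"tx": 0, "ty": 0, "tz": 2, "rx": 0, "ry": 0, "rz": 0, "gripper": 0}
    - {"tx": 0, "ty": 0, "tz": 0, "rx": 0, "ry": 0, "rz": 0, "gripper": 0}

```text
time: 6.9
position: [0.4767, 0.3557, 0.0331]
ee_rot: [-0.0, -0.123, 0.992, -0.0]
ft_force: [1.3, -0.3, 0.4]
width: 0.0466
grasp_force: 0.0
```

Run:
```python
from st import *
rel([.4775,.3555,.036],104)
s=save('scene','scene5')
c=s[235:310,305:405]; cv2.imwrite('pics/c6.png',cv2.resize(np.clip((c/255.)**.6*255,0,255).astype('uint8'),None,fx=8,fy=8,interpolation=cv2.INTER_CUBIC)[:,:,::-1])
```

```text
pos [0.4767 0.3557 0.0331] yaxis deg 104.16 tilt [-0. -0. -1.] w 0.046581878340847545 gf 0.0 F [ 1.3 -0.3  0.4] t 6.9
shift mm tool [-0.7 -0.4 -2.9]
rz 0.003
```

View pics/c6.png

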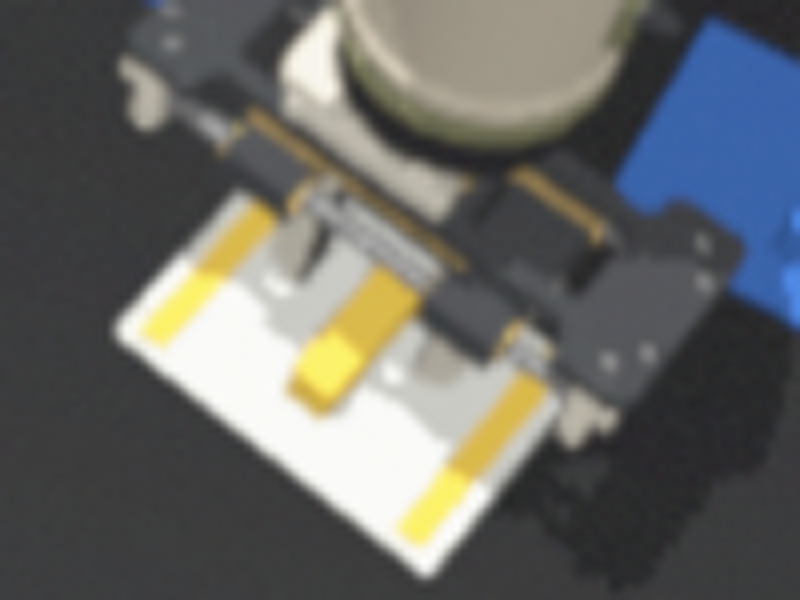

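Emit:
play_rows:
  series:
    - {"tx": 0, "ty": 0, "tz": 2, "rx": 0, "ry": 0, "rz": 0, "gripper": 0}
    - {"tx": 0, "ty": 0, "tz": 0, "rx": 0, "ry": 0, "rz": 0, "gripper": 0}

```text
time: 7.15
position: [0.4768, 0.3557, 0.0311]
ee_rot: [-0.0, -0.123, 0.992, -0.0]
ft_force: [-0.7, 0.4, 0.4]
width: 0.0464
grasp_force: 0.0
```

Emit:
play_rows:
  series:
    - {"tx": 0, "ty": 0, "tz": 2, "rx": 0, "ry": 0, "rz": 0, "gripper": 0}
    - {"tx": 0, "ty": 0, "tz": 0, "rx": 0, "ry": 0, "rz": 0, "gripper": 0}

```text
time: 7.35
position: [0.4767, 0.3557, 0.0291]
ee_rot: [-0.0, -0.123, 0.992, -0.0]
ft_force: [1.0, -0.9, 0.2]
width: 0.0463
grasp_force: 0.0
```

No contact at a height where the tips should already be in the plate, so the true tip is higher than the reported pose implies. I'll keep probing down in small steps.

Emit:
play_rows:
  series:
    - {"tx": 0, "ty": 0, "tz": 3, "rx": 0, "ry": 0, "rz": 0, "gripper": 0}
    - {"tx": 0, "ty": 0, "tz": 3, "rx": 0, "ry": 0, "rz": 0, "gripper": 0}
    - {"tx": 0, "ty": 0, "tz": 0, "rx": 0, "ry": 0, "rz": 0, "gripper": 0}

```text
time: 7.65
position: [0.4766, 0.3556, 0.0228]
ee_rot: [-0.0, -0.123, 0.992, -0.0]
ft_force: [-0.4, -0.5, -0.5]
width: 0.0463
grasp_force: 0.0
```

Emit:
play_rows:
  series:
    - {"tx": 0, "ty": 0, "tz": 3, "rx": 0, "ry": 0, "rz": 0, "gripper": 0}
    - {"tx": 0, "ty": 0, "tz": 0, "rx": 0, "ry": 0, "rz": 0, "gripper": 0}

```text
time: 7.85
position: [0.4767, 0.3557, 0.02]
ee_rot: [-0.0, -0.123, 0.992, -0.0]
ft_force: [-0.6, -0.1, 0.0]
width: 0.0462
grasp_force: 0.0
```

Emit:
play_rows:
  series:
    - {"tx": 0, "ty": 0, "tz": 2, "rx": 0, "ry": 0, "rz": 0, "gripper": 0}
    - {"tx": 0, "ty": 0, "tz": 0, "rx": 0, "ry": 0, "rz": 0, "gripper": 0}

```text
time: 8.05
position: [0.4767, 0.3557, 0.0181]
ee_rot: [-0.0, -0.123, 0.992, -0.0]
ft_force: [-0.2, -0.5, -0.3]
width: 0.0463
grasp_force: 0.0
```

Emit:
play_rows:
  series:
    - {"tx": 0, "ty": 0, "tz": 2, "rx": 0, "ry": 0, "rz": 0, "gripper": 0}
    - {"tx": 0, "ty": 0, "tz": 2, "rx": 0, "ry": 0, "rz": 0, "gripper": 0}
    - {"tx": 0, "ty": 0, "tz": 0, "rx": 0, "ry": 0, "rz": 0, "gripper": 0}

```text
time: 8.35
position: [0.4767, 0.3557, 0.0141]
ee_rot: [-0.0, -0.123, 0.992, -0.0]
ft_force: [0.1, 0.6, 0.4]
width: 0.0464
grasp_force: 0.0
```

Emit:
play_rows:
  series:
    - {"tx": 0, "ty": 0, "tz": 1.5, "rx": 0, "ry": 0, "rz": 0, "gripper": 0}
    - {"tx": 0, "ty": 0, "tz": 1.5, "rx": 0, "ry": 0, "rz": 0, "gripper": 0}
    - {"tx": 0, "ty": 0, "tz": 0, "rx": 0, "ry": 0, "rz": 0, "gripper": 0}

```text
time: 8.65
position: [0.4768, 0.3557, 0.0111]
ee_rot: [-0.0, -0.123, 0.992, -0.0]
ft_force: [-0.2, 0.4, -0.2]
width: 0.0463
grasp_force: 0.0
```

Emit:
play_rows:
  series:
    - {"tx": 0, "ty": 0, "tz": 0, "rx": 0, "ry": 0, "rz": 0, "gripper": -1}
    - {"tx": 0, "ty": 0, "tz": 0, "rx": 0, "ry": 0, "rz": 0, "gripper": -1}
    - {"tx": 0, "ty": 0, "tz": 0, "rx": 0, "ry": 0, "rz": 0, "gripper": -1}
    - {"tx": 0, "ty": 0, "tz": 0, "rx": 0, "ry": 0, "rz": 0, "gripper": -1}
    - {"tx": 0, "ty": 0, "tz": 0, "rx": 0, "ry": 0, "rz": 0, "gripper": -1}
    - {"tx": 0, "ty": 0, "tz": 0, "rx": 0, "ry": 0, "rz": 0, "gripper": -1}
    - {"tx": 0, "ty": 0, "tz": 0, "rx": 0, "ry": 0, "rz": 0, "gripper": -1}
  grip_force: 30

```text
time: 9.35
position: [0.4769, 0.3558, 0.0114]
ee_rot: [0.0, -0.123, 0.992, 0.0]
ft_force: [-0.2, -0.5, 0.7]
width: 0.018
grasp_force: 30.0
```

Gripped (18 mm, 30 N). Now I'll measure the lid's camera position relative to the reported TCP while it is still on the bench.

```bash
cat >> st.py <<'E'
def bands(f,n,z):
    im=cv2.imread(f'pics/{f}.png'); h=cv2.cvtColor(im,cv2.COLOR_BGR2HSV); m=cv2.inRange(h,(20,110,90),(35,255,255))
    m=cv2.morphologyEx(m,cv2.MORPH_CLOSE,np.ones((5,5)))
    for k in cv2.findContours(m,0,2)[0]:
        r=cv2.minAreaRect(k)
        if cv2.contourArea(k)>15: print(f,np.round(r[0],1),np.round(r[1],1),round(r[2],1),cast(n,*r[0],z)[:2].round(4))
E
python3 - <<'E'
from st import *
save('scene','scene6'); bands('scene6','scene',.011)
rel([.616,.0855,.13],85.5)
E
```

```text
scene6 [362.9 293.4] [ 4.4 22. ] 38.7 [0.4753 0.4134]
scene6 [347.3 278.8] [ 7.7 15.4] 39.8 [0.4827 0.3559]
scene6 [330.  269.9] [ 4.  18.5] 41.6 [0.5059 0.3071]
scene6 [254.6 225.7] [32.1 23.7] 59.0 [0.6035 0.0625]
pos [0.4769 0.3558 0.0114] yaxis deg 104.16 tilt [ 0. -0. -1.] w 0.01760273564917333 gf 30.000121593475342 F [-0.  -0.4  1.1] t 9.4
shift mm tool [ -68.8 -296.1 -118.6]
rz 0.326
```

Emit:
play_rows:
  series:
    - {"tx": 0, "ty": 0, "tz": -10, "rx": 0, "ry": 0, "rz": 0, "gripper": -1}
    - {"tx": 0, "ty": 0, "tz": -20, "rx": 0, "ry": 0, "rz": 0, "gripper": -1}
    - {"tx": 0, "ty": 0, "tz": -30, "rx": 0, "ry": 0, "rz": 0, "gripper": -1}
    - {"tx": 0, "ty": 0, "tz": -40, "rx": 0, "ry": 0, "rz": 0, "gripper": -1}
    - {"tx": 0, "ty": 0, "tz": -40, "rx": 0, "ry": 0, "rz": 0, "gripper": -1}
    - {"tx": 0, "ty": 0, "tz": 0, "rx": 0, "ry": 0, "rz": 0, "gripper": -1}
    - {"tx": 0, "ty": 0, "tz": 0, "rx": 0, "ry": 0, "rz": 0, "gripper": -1}

```text
time: 10.1
position: [0.4772, 0.3559, 0.1527]
ee_rot: [0.001, -0.123, 0.992, 0.001]
ft_force: [0.2, -0.4, -1.0]
width: 0.0179
grasp_force: 30.0
```

Run:
```python
from st import *
save('scene','scene7'); p,_,_=tool(); bands('scene7','scene',p[2]-.0004)
rel([.616,.0855,.15],85.5)
```

```text
scene7 [375.2 269.1] [ 4.9 31.4] 39.8 [0.4659 0.4108]
scene7 [356.2 254.8] [ 8.4 20.2] 36.9 [0.4788 0.3543]
scene7 [336.7 245.7] [ 4.4 22.7] 42.9 [0.5028 0.3066]
scene7 [254.6 225.7] [32.1 23.7] 59.0 [0.643  0.1386]
pos [0.4766 0.3555 0.1514] yaxis deg 104.16 tilt [ 0. -0. -1.] w 0.01782482333886417 gf 29.999788105487823 F [ 0.2 -0.5 -0.8] t 10.15
shift mm tool [ -69.1 -295.9    1.5]
rz 0.326
```

Lid lifted. Next I'll carry it above the box.

Emit:
play_rows:
  series:
    - {"tx": -6.6, "ty": -29.7, "tz": 0, "rx": 0, "ry": 0, "rz": 0, "gripper": -1}
    - {"tx": -6.6, "ty": -29.7, "tz": 0, "rx": 0, "ry": 0, "rz": 0, "gripper": -1}
    - {"tx": -6.6, "ty": -29.7, "tz": 0, "rx": 0, "ry": 0, "rz": 0, "gripper": -1}
    - {"tx": -6.6, "ty": -29.7, "tz": 0, "rx": 0, "ry": 0, "rz": 0, "gripper": -1}
    - {"tx": -6.6, "ty": -29.7, "tz": 0, "rx": 0, "ry": 0, "rz": 0, "gripper": -1}
    - {"tx": -6.6, "ty": -29.7, "tz": 0, "rx": 0, "ry": 0, "rz": 0, "gripper": -1}
    - {"tx": -6.6, "ty": -29.7, "tz": 0, "rx": 0, "ry": 0, "rz": 0, "gripper": -1}
    - {"tx": -6.6, "ty": -29.7, "tz": 0, "rx": 0, "ry": 0, "rz": 0, "gripper": -1}
    - {"tx": -6.6, "ty": -29.7, "tz": 0, "rx": 0, "ry": 0, "rz": 0, "gripper": -1}
    - {"tx": -6.6, "ty": -29.7, "tz": 0, "rx": 0, "ry": 0, "rz": 0, "gripper": -1}

```text
time: 11.15
position: [0.6129, 0.0826, 0.1495]
ee_rot: [-0.002, -0.123, 0.992, -0.0]
ft_force: [0.9, -0.2, 0.6]
width: 0.0179
grasp_force: 30.0
```

Emit:
play_rows:
  series:
    - {"tx": 0, "ty": 0, "tz": 0, "rx": 0, "ry": 0, "rz": 0.11, "gripper": -1}
    - {"tx": 0, "ty": 0, "tz": 0, "rx": 0, "ry": 0, "rz": 0.11, "gripper": -1}
    - {"tx": 0, "ty": 0, "tz": 0, "rx": 0, "ry": 0, "rz": 0.106, "gripper": -1}
    - {"tx": 0, "ty": 0, "tz": 0, "rx": 0, "ry": 0, "rz": 0, "gripper": -1}
    - {"tx": 0, "ty": 0, "tz": 0, "rx": 0, "ry": 0, "rz": 0, "gripper": -1}

```text
time: 11.65
position: [0.6128, 0.0841, 0.1501]
ee_rot: [-0.001, 0.038, 0.999, -0.0]
ft_force: [0.4, 0.1, -0.3]
width: 0.0178
grasp_force: 30.0
```

Run:
```python
from st import *
s=save('scene','scene8');t=save('top','top8'); p,_,_=tool(); bands('scene8','scene',p[2]-.0004);bands('top8','top',p[2]-.0004)
rel([.6138,.0842,.15],85.5)
c=lambda im,u,v:cv2.resize(im[v-60:v+60,u-65:u+65],None,fx=3,fy=3,interpolation=cv2.INTER_CUBIC)
cv2.imwrite('pics/c8.png',np.hstack([c(t,288,170),c(s,260,215)])[:,:,::-1])
```

```text
scene8 [258.3 229.2] [26.7 40. ] 84.1 [0.6407 0.1526]
scene8 [246.1 205.4] [13.6  9.9] 60.3 [0.6273 0.0704]
scene8 [235.7 196.6] [ 3.  12.5] 66.0 [0.6353 0.0292]
top8 [287.  174.5] [7. 4.] 90.0 [0.5964 0.086 ]
top8 [267.8 166.5] [ 3.1 29.4] 6.3 [0.6167 0.1379]
pos [0.6131 0.084  0.1506] yaxis deg 85.64 tilt [-0.001 -0.    -1.   ] w 0.017702071962266537 gf 29.99976396560669 F [-0.9 -0.5 -1.5] t 11.75
shift mm tool [-0.7  0.2  0.6]
rz 0.002
```

View pics/c8.png

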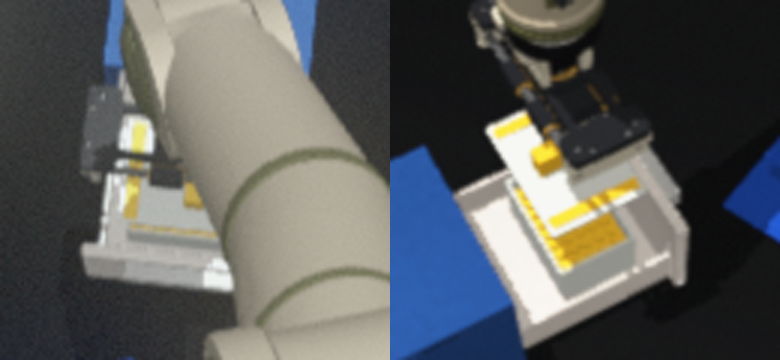

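In the top view, the left band (137,150 in the crop) is parallel to the box. By the measurements, the lid sits about 3 mm toward -x and 2 mm toward -y of the box centre. I'll correct that and lower it.

Emit:
play_rows:
  series:
    - {"tx": -2.5, "ty": 1.5, "tz": 10, "rx": 0, "ry": 0, "rz": 0, "gripper": -1}
    - {"tx": 0, "ty": 0, "tz": 15, "rx": 0, "ry": 0, "rz": 0, "gripper": -1}
    - {"tx": 0, "ty": 0, "tz": 15, "rx": 0, "ry": 0, "rz": 0, "gripper": -1}
    - {"tx": 0, "ty": 0, "tz": 15, "rx": 0, "ry": 0, "rz": 0, "gripper": -1}
    - {"tx": 0, "ty": 0, "tz": 7, "rx": 0, "ry": 0, "rz": 0, "gripper": -1}
    - {"tx": 0, "ty": 0, "tz": 0, "rx": 0, "ry": 0, "rz": 0, "gripper": -1}

```text
time: 12.35
position: [0.6155, 0.0852, 0.088]
ee_rot: [-0.001, 0.039, 0.999, -0.0]
ft_force: [0.8, 0.1, -1.1]
width: 0.0176
grasp_force: 30.0
```

Emit:
play_rows:
  series:
    - {"tx": 0, "ty": 0, "tz": 3, "rx": 0, "ry": 0, "rz": 0, "gripper": -1}
    - {"tx": 0, "ty": 0, "tz": 3, "rx": 0, "ry": 0, "rz": 0, "gripper": -1}
    - {"tx": 0, "ty": 0, "tz": 3, "rx": 0, "ry": 0, "rz": 0, "gripper": -1}
    - {"tx": 0, "ty": 0, "tz": 0, "rx": 0, "ry": 0, "rz": 0, "gripper": -1}

```text
time: 12.75
position: [0.616, 0.0853, 0.0802]
ee_rot: [-0.0, 0.039, 0.999, -0.0]
ft_force: [0.7, -0.8, -0.7]
width: 0.0176
grasp_force: 30.0
```

Emit:
play_rows:
  series:
    - {"tx": 0, "ty": 0, "tz": 2, "rx": 0, "ry": 0, "rz": 0, "gripper": -1}
    - {"tx": 0, "ty": 0, "tz": 2, "rx": 0, "ry": 0, "rz": 0, "gripper": -1}
    - {"tx": 0, "ty": 0, "tz": 0, "rx": 0, "ry": 0, "rz": 0, "gripper": -1}

```text
time: 13.05
position: [0.616, 0.0852, 0.0761]
ee_rot: [-0.0, 0.039, 0.999, -0.0]
ft_force: [-0.2, -0.1, -1.3]
width: 0.0179
grasp_force: 30.0
```

Emit:
play_rows:
  series:
    - {"tx": 0, "ty": 0, "tz": 1.5, "rx": 0, "ry": 0, "rz": 0, "gripper": -1}
    - {"tx": 0, "ty": 0, "tz": 1.5, "rx": 0, "ry": 0, "rz": 0, "gripper": -1}
    - {"tx": 0, "ty": 0, "tz": 0, "rx": 0, "ry": 0, "rz": 0, "gripper": -1}

```text
time: 13.35
position: [0.616, 0.0852, 0.0731]
ee_rot: [-0.0, 0.039, 0.999, -0.0]
ft_force: [-0.0, 0.6, -1.2]
width: 0.0177
grasp_force: 30.0
```

Emit:
play_rows:
  series:
    - {"tx": 0, "ty": 0, "tz": 1, "rx": 0, "ry": 0, "rz": 0, "gripper": -1}
    - {"tx": 0, "ty": 0, "tz": 0, "rx": 0, "ry": 0, "rz": 0, "gripper": -1}

```text
time: 13.55
position: [0.6162, 0.0853, 0.0724]
ee_rot: [0.0, 0.039, 0.999, -0.0]
ft_force: [0.1, -0.2, 0.5]
width: 0.0178
grasp_force: 30.0
```

Emit:
play_rows:
  series:
    - {"tx": 0, "ty": 0, "tz": 1, "rx": 0, "ry": 0, "rz": 0, "gripper": -1}
    - {"tx": 0, "ty": 0, "tz": 0, "rx": 0, "ry": 0, "rz": 0, "gripper": -1}

```text
time: 13.75
position: [0.6167, 0.0852, 0.0723]
ee_rot: [0.001, 0.039, 0.999, 0.0]
ft_force: [-1.9, -0.6, 8.7]
width: 0.0181
grasp_force: 30.0
```

Contact came at the predicted seated height, so the lid is on the rim. I'll release it and retreat upward.

Emit:
play_rows:
  series:
    - {"tx": 0, "ty": 0, "tz": -0.8, "rx": 0, "ry": 0, "rz": 0, "gripper": -1}
    - {"tx": 0, "ty": 0, "tz": 0, "rx": 0, "ry": 0, "rz": 0, "gripper": -0.2}
    - {"tx": 0, "ty": 0, "tz": 0, "rx": 0, "ry": 0, "rz": 0, "gripper": -0.2}
    - {"tx": 0, "ty": 0, "tz": 0, "rx": 0, "ry": 0, "rz": 0, "gripper": -0.2}
    - {"tx": 0, "ty": 0, "tz": 0, "rx": 0, "ry": 0, "rz": 0, "gripper": -0.2}
    - {"tx": 0, "ty": 0, "tz": -10, "rx": 0, "ry": 0, "rz": 0, "gripper": -0.2}
    - {"tx": 0, "ty": 0, "tz": -20, "rx": 0, "ry": 0, "rz": 0, "gripper": -0.2}
    - {"tx": 0, "ty": 0, "tz": -20, "rx": 0, "ry": 0, "rz": 0, "gripper": -0.2}
    - {"tx": 0, "ty": 0, "tz": -20, "rx": 0, "ry": 0, "rz": 0, "gripper": -0.2}
    - {"tx": 0, "ty": 0, "tz": 0, "rx": 0, "ry": 0, "rz": 0, "gripper": -1}

```text
time: 14.75
position: [0.6177, 0.0855, 0.1453]
ee_rot: [0.002, 0.039, 0.999, 0.001]
ft_force: [-0.1, 0.3, -0.1]
width: 0.033
grasp_force: 0.0
```

Emit:
play_rows:
  series:
    - {"tx": 23, "ty": 0, "tz": 0, "rx": 0, "ry": 0, "rz": 0, "gripper": -1}
    - {"tx": 23, "ty": 0, "tz": 0, "rx": 0, "ry": 0, "rz": 0, "gripper": -1}
    - {"tx": 23, "ty": 0, "tz": 0, "rx": 0, "ry": 0, "rz": 0, "gripper": -1}
    - {"tx": 23, "ty": 0, "tz": 0, "rx": 0, "ry": 0, "rz": 0, "gripper": -1}
    - {"tx": 23, "ty": 0, "tz": 0, "rx": 0, "ry": 0, "rz": 0, "gripper": -1}
    - {"tx": 23, "ty": 0, "tz": 0, "rx": 0, "ry": 0, "rz": 0, "gripper": -1}
    - {"tx": 0, "ty": 0, "tz": 0, "rx": 0, "ry": 0, "rz": 0, "gripper": -1}

```text
time: 15.45
position: [0.4752, 0.096, 0.1419]
ee_rot: [-0.001, 0.039, 0.999, -0.0]
ft_force: [0.8, 0.5, 0.3]
width: 0.0005
grasp_force: 0.0
```

Run:
```python
from st import *
rel([.480,.0962,.065],85.5)
s=save('scene','scene9');t=save('top','top9'); bands('scene9','scene',.072);bands('top9','top',.072)
c=lambda im,u,v:cv2.resize(im[v-60:v+60,u-65:u+65],None,fx=3,fy=3,interpolation=cv2.INTER_CUBIC)
cv2.imwrite('pics/c9.png',np.hstack([c(t,288,170),c(s,260,225)])[:,:,::-1])
```

```text
pos [0.4752 0.096  0.1419] yaxis deg 85.56 tilt [-0.003 -0.001 -1.   ] w 0.0004655009422722369 gf 0.0 F [0.8 0.5 0.3] t 15.45
shift mm tool [-4.9  0.7 76.9]
rz 0.001
scene9 [262.8 237.6] [ 2.7 29.5] 63.4 [0.6227 0.1415]
scene9 [253.7 220.9] [ 8.5 21. ] 63.4 [0.6142 0.0804]
scene9 [244.9 209.3] [ 2.8 28.2] 65.0 [0.614  0.0317]
top9 [268.3 167.5] [ 2.  17.2] 6.3 [0.6336 0.1385]
```

View pics/c9.png

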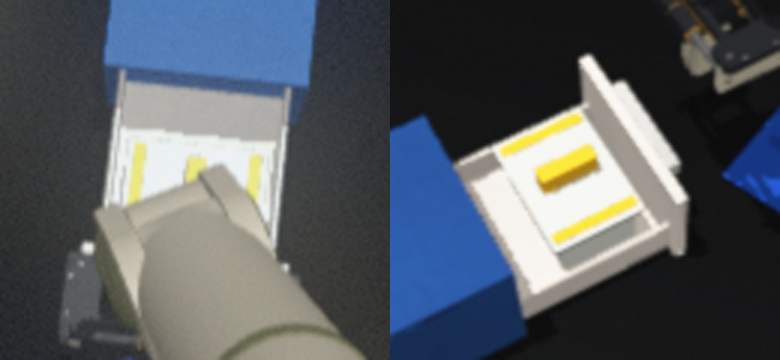

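The scene view shows the lid seated flat and square on the box. Its bands give centre (0.618, 0.087) and a y-axis angle of 85.5°. Next I'll go down in front of the pull bar.

Emit:
play_rows:
  series:
    - {"tx": 0, "ty": 0, "tz": 25, "rx": 0, "ry": 0, "rz": 0, "gripper": -1}
    - {"tx": 0, "ty": 0, "tz": 25, "rx": 0, "ry": 0, "rz": 0, "gripper": -1}
    - {"tx": 0, "ty": 0, "tz": 24, "rx": 0, "ry": 0, "rz": 0, "gripper": -1}
    - {"tx": 0, "ty": 0, "tz": 0, "rx": 0, "ry": 0, "rz": 0, "gripper": -1}
    - {"tx": -8, "ty": 0, "tz": 0, "rx": 0, "ry": 0, "rz": 0, "gripper": -1}
    - {"tx": -8, "ty": 0, "tz": 0, "rx": 0, "ry": 0, "rz": 0, "gripper": -1}
    - {"tx": -6, "ty": 0, "tz": 0, "rx": 0, "ry": 0, "rz": 0, "gripper": -1}
    - {"tx": -4, "ty": 0, "tz": 0, "rx": 0, "ry": 0, "rz": 0, "gripper": -1}

```text
time: 16.35
position: [0.506, 0.094, 0.069]
ee_rot: [0.001, 0.04, 0.999, 0.0]
ft_force: [-0.4, 0.6, 0.1]
width: 0.0005
grasp_force: 0.0
```

Emit:
play_rows:
  series:
    - {"tx": -4, "ty": 0, "tz": 0, "rx": 0, "ry": 0, "rz": 0, "gripper": -1}
    - {"tx": -4, "ty": 0, "tz": 0, "rx": 0, "ry": 0, "rz": 0, "gripper": -1}
    - {"tx": -4, "ty": 0, "tz": 0, "rx": 0, "ry": 0, "rz": 0, "gripper": -1}
    - {"tx": -4, "ty": 0, "tz": 0, "rx": 0, "ry": 0, "rz": 0, "gripper": -1}
    - {"tx": -4, "ty": 0, "tz": 0, "rx": 0, "ry": 0, "rz": 0, "gripper": -1}

```text
time: 16.85
position: [0.5239, 0.0924, 0.0681]
ee_rot: [-0.001, 0.039, 0.999, -0.0]
ft_force: [-2.1, 0.0, 2.0]
width: 0.0004
grasp_force: 1.4
```

Run:
```python
from st import *
rel([.480,.0962,.065],85.5)
save('scene','scene10'); bands('scene10','scene',.072)
```

```text
pos [0.5239 0.0924 0.0681] yaxis deg 85.49 tilt [-0.001 -0.    -1.   ] w 0.000409663837535819 gf 1.4281202695565298 F [-2.1  0.   2. ] t 16.85
shift mm tool [44.   0.3  3.1]
rz -0.0
scene10 [260.6 238.7] [ 2.7 30. ] 63.4 [0.6297 0.141 ]
scene10 [251.7 221.9] [ 8.9 21. ] 65.0 [0.6208 0.0799]
scene10 [242.9 210.2] [ 2.8 28.2] 65.0 [0.6207 0.0312]
```

The bar is in contact at about 2 N, and both the drawer and the lid moved 7 mm. I'll continue pushing.

Emit:
play_rows:
  series:
    - {"tx": -5, "ty": 0, "tz": 0, "rx": 0, "ry": 0, "rz": 0, "gripper": -1}
    - {"tx": -6, "ty": 0, "tz": 0, "rx": 0, "ry": 0, "rz": 0, "gripper": -1}
    - {"tx": -7, "ty": 0, "tz": 0, "rx": 0, "ry": 0, "rz": 0, "gripper": -1}
    - {"tx": -7, "ty": 0, "tz": 0, "rx": 0, "ry": 0, "rz": 0, "gripper": -1}
    - {"tx": -7, "ty": 0, "tz": 0, "rx": 0, "ry": 0, "rz": 0, "gripper": -1}
    - {"tx": -7, "ty": 0, "tz": 0, "rx": 0, "ry": 0, "rz": 0, "gripper": -1}
    - {"tx": -7, "ty": 0, "tz": 0, "rx": 0, "ry": 0, "rz": 0, "gripper": -1}
    - {"tx": -7, "ty": 0, "tz": 0, "rx": 0, "ry": 0, "rz": 0, "gripper": -1}
    - {"tx": -6, "ty": 0, "tz": 0, "rx": 0, "ry": 0, "rz": 0, "gripper": -1}
    - {"tx": -5, "ty": 0, "tz": 0, "rx": 0, "ry": 0, "rz": 0, "gripper": -1}

```text
time: 17.9
position: [0.5887, 0.0872, 0.068]
ee_rot: [-0.0, 0.04, 0.999, -0.0]
ft_force: [-2.8, -0.6, -0.5]
width: 0.0003
grasp_force: 1.4
```

Run:
```python
from st import *
rel([.680,.0805,.068],85.5)
save('scene','scene11'); bands('scene11','scene',.072)
```

```text
pos [0.5887 0.0872 0.068 ] yaxis deg 85.47 tilt [-0. -0. -1.] w 0.0002697695275493242 gf 1.4236582699231803 F [-2.8 -0.6 -0.5] t 17.9
shift mm tool [-91.5   0.5   0. ]
rz -0.0
scene11 [244. 247.] [ 3.6 21.5] 63.4 [0.6819 0.1371]
scene11 [232.4 230.8] [ 8.9 17.9] 63.4 [0.6819 0.0742]
scene11 [226.6 217.7] [ 2.7 20.1] 63.4 [0.6732 0.0267]
```

Emit:
play_rows:
  series:
    - {"tx": -5, "ty": 0, "tz": 0, "rx": 0, "ry": 0, "rz": 0, "gripper": -1}
    - {"tx": -6, "ty": 0, "tz": 0, "rx": 0, "ry": 0, "rz": 0, "gripper": -1}
    - {"tx": -6, "ty": 0, "tz": 0, "rx": 0, "ry": 0, "rz": 0, "gripper": -1}
    - {"tx": -6, "ty": 0, "tz": 0, "rx": 0, "ry": 0, "rz": 0, "gripper": -1}
    - {"tx": -6, "ty": 0, "tz": 0, "rx": 0, "ry": 0, "rz": 0, "gripper": -1}
    - {"tx": -6, "ty": 0, "tz": 0, "rx": 0, "ry": 0, "rz": 0, "gripper": -1}
    - {"tx": -6, "ty": 0, "tz": 0, "rx": 0, "ry": 0, "rz": 0, "gripper": -1}
    - {"tx": -5, "ty": 0, "tz": 0, "rx": 0, "ry": 0, "rz": 0, "gripper": -1}
    - {"tx": -4, "ty": 0, "tz": 0, "rx": 0, "ry": 0, "rz": 0, "gripper": -1}
    - {"tx": -4, "ty": 0, "tz": 0, "rx": 0, "ry": 0, "rz": 0, "gripper": -1}

```text
time: 18.95
position: [0.6424, 0.0831, 0.0682]
ee_rot: [0.0, 0.039, 0.999, -0.0]
ft_force: [-3.2, -1.2, 2.0]
width: 0.0004
grasp_force: 1.4
```

Emit:
play_rows:
  series:
    - {"tx": -4, "ty": 0, "tz": 0, "rx": 0, "ry": 0, "rz": 0, "gripper": -1}
    - {"tx": -4, "ty": 0, "tz": 0, "rx": 0, "ry": 0, "rz": 0, "gripper": -1}
    - {"tx": -4, "ty": 0, "tz": 0, "rx": 0, "ry": 0, "rz": 0, "gripper": -1}
    - {"tx": -3, "ty": 0, "tz": 0, "rx": 0, "ry": 0, "rz": 0, "gripper": -1}

```text
time: 19.35
position: [0.6574, 0.082, 0.0681]
ee_rot: [0.0, 0.039, 0.999, 0.0]
ft_force: [-3.2, -1.2, 1.0]
width: 0.0007
grasp_force: 1.4
```

Emit:
play_rows:
  series:
    - {"tx": -3, "ty": 0, "tz": 0, "rx": 0, "ry": 0, "rz": 0, "gripper": -1}
    - {"tx": -3, "ty": 0, "tz": 0, "rx": 0, "ry": 0, "rz": 0, "gripper": -1}
    - {"tx": -3, "ty": 0, "tz": 0, "rx": 0, "ry": 0, "rz": 0, "gripper": -1}

```text
time: 19.65
position: [0.6661, 0.0813, 0.0681]
ee_rot: [-0.0, 0.039, 0.999, -0.0]
ft_force: [-3.2, -1.6, 1.6]
width: 0.0003
grasp_force: 1.4
```

Emit:
play_rows:
  series:
    - {"tx": -2, "ty": 0, "tz": 0, "rx": 0, "ry": 0, "rz": 0, "gripper": -1}
    - {"tx": -2, "ty": 0, "tz": 0, "rx": 0, "ry": 0, "rz": 0, "gripper": -1}
    - {"tx": -2, "ty": 0, "tz": 0, "rx": 0, "ry": 0, "rz": 0, "gripper": -1}

```text
time: 19.95
position: [0.6721, 0.0809, 0.0682]
ee_rot: [0.0, 0.039, 0.999, -0.0]
ft_force: [-2.4, -0.7, 0.1]
width: 0.0007
grasp_force: 1.3
```

Emit:
play_rows:
  series:
    - {"tx": -2, "ty": 0, "tz": 0, "rx": 0, "ry": 0, "rz": 0, "gripper": -1}
    - {"tx": -2, "ty": 0, "tz": 0, "rx": 0, "ry": 0, "rz": 0, "gripper": -1}

```text
time: 20.15
position: [0.676, 0.0805, 0.0681]
ee_rot: [-0.0, 0.039, 0.999, -0.0]
ft_force: [-3.3, -1.3, 1.3]
width: 0.0008
grasp_force: 1.3
```

Emit:
play_rows:
  series:
    - {"tx": -2, "ty": 0, "tz": 0, "rx": 0, "ry": 0, "rz": 0, "gripper": -1}
    - {"tx": -2, "ty": 0, "tz": 0, "rx": 0, "ry": 0, "rz": 0, "gripper": -1}

```text
time: 20.35
position: [0.6794, 0.0803, 0.0681]
ee_rot: [-0.001, 0.039, 0.999, -0.0]
ft_force: [-9.4, -0.8, 7.7]
width: 0.0002
grasp_force: 4.6
```

Emit:
play_rows:
  series:
    - {"tx": -1.5, "ty": 0, "tz": 0, "rx": 0, "ry": 0, "rz": 0, "gripper": -1}
    - {"tx": -1.5, "ty": 0, "tz": 0, "rx": 0, "ry": 0, "rz": 0, "gripper": -1}

```text
time: 20.55
position: [0.6793, 0.0802, 0.0681]
ee_rot: [-0.003, 0.039, 0.999, -0.0]
ft_force: [-19.6, -0.9, 15.4]
width: 0.0004
grasp_force: 9.2
```

Emit:
play_rows:
  series:
    - {"tx": -1.5, "ty": 0, "tz": 0, "rx": 0, "ry": 0, "rz": 0, "gripper": -1}
    - {"tx": 0, "ty": 0, "tz": 0, "rx": 0, "ry": 0, "rz": 0, "gripper": -1}

```text
time: 20.75
position: [0.6792, 0.0802, 0.0681]
ee_rot: [-0.005, 0.039, 0.999, -0.001]
ft_force: [-20.4, 0.1, 14.9]
width: 0.001
grasp_force: 9.8
```

A firm stop at about 20 N after roughly 163 mm of travel, which matches the 0.166 estimate. I'll back off and check.

Emit:
play_rows:
  series:
    - {"tx": 5, "ty": 0, "tz": 0, "rx": 0, "ry": 0, "rz": 0, "gripper": -1}
    - {"tx": 15, "ty": 0, "tz": 0, "rx": 0, "ry": 0, "rz": 0, "gripper": -1}
    - {"tx": 30, "ty": 0, "tz": 0, "rx": 0, "ry": 0, "rz": 0, "gripper": -1}
    - {"tx": 40, "ty": 0, "tz": 0, "rx": 0, "ry": 0, "rz": 0, "gripper": -1}
    - {"tx": 40, "ty": 0, "tz": -20, "rx": 0, "ry": 0, "rz": 0, "gripper": -1}
    - {"tx": 20, "ty": 40, "tz": -30, "rx": 0, "ry": 0, "rz": 0, "gripper": -1}
    - {"tx": 0, "ty": 45, "tz": -20, "rx": 0, "ry": 0, "rz": 0, "gripper": -1}
    - {"tx": 0, "ty": 45, "tz": 0, "rx": 0, "ry": 0, "rz": 0, "gripper": -1}
    - {"tx": 0, "ty": 45, "tz": 0, "rx": 0, "ry": 0, "rz": 0, "gripper": -1}
    - {"tx": 0, "ty": 45, "tz": 0, "rx": 0, "ry": 0, "rz": 0, "gripper": -1}

```text
time: 21.75
position: [0.5544, 0.3111, 0.1369]
ee_rot: [0.001, 0.039, 0.999, 0.001]
ft_force: [0.7, -0.5, -0.4]
width: 0.0005
grasp_force: 0.0
```

```bash
ls pics
python3 - <<'E'
from st import *
rel([.5,.2,.2])
s=save('scene','scene12');t=save('top','top12')
# panel + pull bar white blob in top view: extents, cast at panel top / bar top
h=cv2.cvtColor(t,cv2.COLOR_RGB2HSV); m=cv2.inRange(h,(0,0,110),(180,60,255)); b=cv2.inRange(h,(100,120,60),(125,255,255))
for nm,mk in(('white',m),('blue',b)):
    mk=mk.copy(); mk[:, :240]=0; mk[:,345:]=0; mk[:55]=0; mk[230:]=0
    k=max(cv2.findContours(mk,0,2)[0],key=cv2.contourArea); r=cv2.minAreaRect(k); print(nm,r,cv2.contourArea(k))
    B=cv2.boxPoints(r); print([cast('top',*p,.108 if nm=='white' else .128)[:2].round(3) for p in B])
c=lambda im,u,v:cv2.resize(im[v-60:v+60,u-65:u+65],None,fx=3,fy=3,interpolation=cv2.INTER_CUBIC)
cv2.imwrite('pics/c12.png',np.hstack([c(t,288,130),c(s,225,240)])[:,:,::-1])
E
```

```text
c2.png
c3.png
c4.png
c5.png
c6.png
c8.png
c9.png
crop.png
scene0.png
scene1.png
scene10.png
scene11.png
scene2.png
scene3.png
scene4.png
scene5.png
scene6.png
scene7.png
scene8.png
scene9.png
top0.png
top1.png
top2.png
top8.png
top9.png
pos [0.5544 0.3111 0.1369] yaxis deg 85.51 tilt [ 0.003  0.002 -1.   ] w 0.0004990326893831599 gf 0.0 F [ 0.7 -0.5 -0.4] t 21.75
shift mm tool [  45.4 -114.9  -63.5]
white ((290.49090576171875, 143.1837921142578), (68.57435607910156, 16.035982131958008), 6.20344877243042) 948.0
[array([0.681, 0.175]), array([0.727, 0.172]), array([ 0.711, -0.019]), array([ 0.665, -0.015])]
blue ((294.75, 101.25000762939453), (69.57186889648438, 69.24057006835938), 6.34019136428833) 4580.0
[array([0.72 , 0.173]), array([0.922, 0.159]), array([ 0.906, -0.037]), array([ 0.704, -0.018])]
```

The picture allowance is used up, so I'll check the gap and the lid numerically.

Run:
```python
from st import *
t=cv2.imread('pics/top12.png')[:,:,::-1]; s=cv2.imread('pics/scene12.png')[:,:,::-1]
print('top col 268',[tuple(map(int,t[v,268])) for v in range(124,152,2)])
print('top col 315',[tuple(map(int,t[v,315])) for v in range(128,156,2)])
# scene: across the panel top / unit joint, along drawer axis at z=.108
ax=np.array([np.cos(np.radians(-4.5)),np.sin(np.radians(-4.5))]); o=np.array([.617,.0862])
print('s: dist from initial rim, rgb, at z .108')
for L in(-.07,0.07):
  for d in np.arange(.07,.125,.004):
    q=o+ax*d+np.array([-ax[1],ax[0]])*L; u,v=proj('scene',[*q,.108]); print(round(d,3),(round(u),round(v)),s[round(v),round(u)],end='; ')
  print()
h=cv2.cvtColor(s,cv2.COLOR_RGB2HSV); print('yellow px in scene',[tuple(np.round(cv2.minAreaRect(k)[0])) for k in cv2.findContours(cv2.inRange(h,(20,110,90),(35,255,255)),0,2)[0] if cv2.contourArea(k)>4])
```

```text
top col 268 [(82, 126, 185), (84, 126, 186), (83, 128, 187), (86, 127, 186), (89, 115, 159), (174, 172, 169), (220, 223, 218), (212, 215, 211), (138, 138, 135), (140, 139, 136), (143, 142, 138), (140, 137, 136), (134, 133, 132), (56, 58, 61)]
top col 315 [(81, 126, 185), (81, 125, 186), (81, 125, 186), (84, 127, 186), (82, 125, 187), (149, 152, 159), (182, 180, 178), (236, 240, 238), (195, 194, 192), (137, 136, 134), (136, 135, 134), (134, 131, 129), (132, 130, 129), (99, 99, 99)]
s: dist from initial rim, rgb, at z .108
0.07 (220, 208) [21 22 23]; 0.074 (219, 209) [21 22 23]; 0.078 (217, 210) [22 22 23]; 0.082 (216, 210) [22 22 23]; 0.086 (215, 211) [83 79 76]; 0.09 (213, 211) [247 243 238]; 0.094 (212, 212) [228 223 216]; 0.098 (211, 212) [146 153 179]; 0.102 (210, 213) [ 51  96 172]; 0.106 (208, 214) [ 45  91 168]; 0.11 (207, 214) [ 45  91 169]; 0.114 (206, 215) [ 45  92 169]; 0.118 (204, 215) [ 45  89 168]; 0.122 (203, 216) [ 45  90 169]; 
0.07 (242, 246) [15 15 16]; 0.074 (241, 247) [17 18 20]; 0.078 (240, 248) [21 21 22]; 0.082 (238, 248) [77 75 74]; 0.086 (237, 249) [89 85 82]; 0.09 (236, 250) [230 226 216]; 0.094 (234, 250) [245 240 235]; 0.098 (233, 251) [132 140 169]; 0.102 (231, 252) [ 48  95 175]; 0.106 (230, 252) [ 48  95 175]; 0.11 (229, 253) [ 48  96 175]; 0.114 (227, 254) [ 48  95 175]; 0.118 (226, 254) [ 48  96 176]; 0.122 (225, 255) [ 48  95 177]; 
yellow px in scene []
```

```bash
python3 -c "
from rig import robot
print(robot.close_job())"
```

```text
the job is handed in; nothing more can be done
None
```

The yellow-grip lid is seated square on the yellow tip box and the drawer is pushed shut to its stop, with the pink lid left untouched. The job is handed in at about 22 s. The lid was last seen in place partway through the push, and once the drawer was shut it was out of camera view.

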